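Remote control onto its sloped charging cradle

ROBOT

A 6-joint arm with a two-finger parallel gripper is mounted at the origin on the work surface. World frame = base frame: x ahead of the robot, y to its left, z up, the work surface at z = 0. Lengths are in mm, angles in rad, forces in N, time in s.
With the tool pointing down it reaches from about 350 to 975 mm from the base axis. Payload 7.1 kg.
Tool frame: the origin (TCP) lies on the front face of the gripper's body, between the roots of the fingers; the fingertips stand 80 mm ahead of it and the grasp point (between the pads) lies 61 mm ahead of it (env.tips_ahead is the distance from the TCP to the fingertips, in mm); z points along the fingers, y is the line along which they close (so a half turn about z gives the same grasp; the last joint's range is limited). The gripper opens to 88 mm and grips with 3 to 60 N. Pads are 20 mm wide; open, the fingers measure 115 mm over their backs; the gripper's body (75 mm by 178 mm) begins 61 mm behind the grasp point.
Start: joints at [-1.171, 0.423, 1.63, -0, 1.089, -0.019], TCP at [254.181, -570.962, 302.675] pointing down, gripper open.
Joint ranges: [-3, 3], [-0.9, 2.11], [0.09, 2.58], [-1.31, 4.45], [0.11, 2.69], [-2.54, 2.54]. Speed limits (rad/s): [2.39, 2.39, 3.01, 3.14, 3.14, 3.14].

INTERFACE

Orientations are given as a unit quaternion [x, y, z, w].
In Python, from station import env, set_gripper, viewer, workorder gives the robot as it stands. Calls block until the motion is done:
- env.reach(position, orientation): joint-space move of the TCP to a pose.
- env.move_l(position, rot=None, rate=150, f_stop=None): straight line of the TCP; rot=None keeps the orientation; rate is the mean speed in mm/s. With f_stop (N) it stops when the force on the tool has changed by that much, and returns True; else False.
- env.move_joints(angles): joint-space move.
- set_gripper(opening): finger opening in mm; the grip force is fixed at half the most; returns when the fingers have stopped.
- env.hold(seconds).
- env.ik(position, orientation): joint angles nearest the present ones, or None.
- env.read_state(): the state.
- viewer.camera(name): name is "scene" or "side" or "wrist"; returns the picture (420x560x3 uint8, blue, green, red); there is no depth.
- viewer.camera_params(name): a dict with "fx", "fy", "cx", "cy" (pixels), "pose" (4x4, takes a point from camera to world coordinates); the wrist camera has in their place "tool_from_camera" (4x4, takes a point from camera to tool coordinates, whose origin is the TCP and whose axes are the flange's). Camera axes: x right, y up, looking along -z (the intrinsics and any distortion apply to the point x, -y, -z); pixel columns grow to the right and rows downward; lengths in mm; the calibration is good to about 2 mm. The wrist camera is an equidistant fisheye: a pixel r from the principal point sees the ray r / f radians off the axis. A picture is of the moment at which its call begins: read the wrist's pose just before it. camera_params takes no time and is no camera call.
A pose or a line that the arm cannot do raises env.IKError and nothing moves.
- workorder.sign_off(): hands the job in; it is judged then, once.
The state is a dict: "time_s": time; "qpos": joint angles; "dq": joint speeds; "tau": joint torques, N m; "tool_pos": TCP position; "orientation": TCP orientation; "force": force on the tool from outside, world axes, zero at the start; "wrist_torque": the same for the moment, N m; "width": finger opening in mm; "grip_force": force on a finger pad.
Only numpy, scipy, OpenCV 4.12 (cv2) and the standard library are available. Lean on these libraries where they do the work, as an engineer would, in place of code of your own. Each camera call takes 0.05 s, during which the arm holds its last target. There are 200 camera calls.

TASK

Gently put the long remote control on the charging station's narrow sloped cradle without dropping it: keys facing up, the end with the round ring uppermost, its other end down against the lip, centred and in line with the cradle. Once it rests there and you have let go of it, turn the charger's dial to the two-dot mark. Leave the small remote, mug, book and jar where they are.

Things in the scene. Friction and masses are not known exactly. Their poses are not given: they have to be found in the camera images.
- remote: The long black remote control, 170 (x) x 46 (y) x 22 (z) mm, about 130 g, lying keys up on the table. Origin: centre of its underside; +x points along its length to the head end (the end with the grey round ring pad), z out of the key face. Starts with its head pointing roughly away from the robot (within 0.5 rad).
- remote_head (a point): Point on the long remote: middle of the head end's edge on the key face, 85 mm along +x and 22 mm up from the remote's origin.
- station: Charging station, fixed: wooden base plate 160 (x) x 270 (y) x 12 mm carrying, on its -y side, a grey charger box 120 x 120 mm (top 55 mm above the table, dial in the middle of the top) and, on its +y side, the sloped cradle. Origin on the table; dial axis at (0, -80) mm, cradle's origin at (0, 85, 95) mm. Its -x side roughly faces the robot.
- cradle: Aluminium bar 34 mm wide (y), sloped 30 degrees. Frame: x up the slope, away from the robot; z out of the upper face. Origin: on that face, where the centre of the remote's underside lies when home. The lip's face is at x = -85 mm, 14 mm proud, 44 mm wide; the bar ends at x = +65 mm. The remote overhangs both sides by 6 mm and can stick by friction: slide it down to the lip.
- dial (a joint): Dial angle, rad, growing clockwise seen from above; spring detents at four marks: 0 = single line (points to the station's -x), 0.6 = one dot, 1.2 = two dots, 1.8 = three dots. Starts on the line, on one dot or, seldom, balanced between these two. Turns with under 0.2 N m and, let go near a mark, springs onto it.
- dial_grip (a point): Point on the dial's axis at the height to grip, 86 mm above the table, 13 mm below the top of the dial's bar grip. The bar is black, 46 mm long, 14 mm thick, 32 mm high on a round disc; it lies along the station's x axis at dial 0 and turns with the dial. A white line on one half of the bar and a white tip beyond it point to the mark.
- small_remote: Bystander: short black remote 105 (x) x 36 (y) x 16 mm with three square keys, no ring. Origin: centre of its underside.
- mug: Bystander: white mug, 80 mm across, 90 mm high. Origin: centre of its underside.
- book: Bystander: blue paperback, 130 (x) x 200 (y) x 30 mm, flat on the table. Origin: centre of its underside.
- candle_jar: Bystander: amber candle jar, 70 mm across, 80 mm high. Origin: centre of its underside.
Mind the look-alikes: they are no part of the job. What is shaped like the remote but yellow is not meant.

How it is judged:
By the outcome, as a careful person would: the job done as asked, in the order asked, and still so for the second after the job is handed in, with the robot touching nothing.
It also fails if it takes over 54 s, if anything falls off the work surface, if the arm or the gripper's body presses on something with over 40 N, if the wrist force passes 120 N, or if a joint passes its speed limit or range.

## Working session

There is one attempt and no reset: what is moved stays moved. The work goes in short steps, each a Python script; the robot and the scene stay as the last script left them, time stands still between calls to the robot, and variables do not carry over. Pictures are saved under pics/ and viewed, at most 10 in all, crops included, and the job is handed in when it is done.

```bash
ls; mkdir -p pics; python3 - <<'E'
from station import env, set_gripper, viewer, workorder
import cv2, numpy as np
np.set_printoptions(precision=4,suppress=True)
for n in ("scene","side"):
    cv2.imwrite(f"pics/{n}0.png",viewer.camera(n)); print(n,viewer.camera_params(n))
print(viewer.camera_params("wrist")); print(env.read_state())
a=cv2.imread("pics/scene0.png");b=cv2.imread("pics/side0.png")
E
```

```text
pics
scene {'fx': 546.3007893274527, 'fy': 546.3007893274527, 'cx': 289.5723842554488, 'cy': 217.41215220022124, 'pose': array([[   0.7478,   -0.5259,    0.4052, 1083.0848],
       [   0.6636,    0.5747,   -0.4788, -776.6065],
       [   0.0189,    0.627 ,    0.7788, 1162.4258],
       [   0.    ,    0.    ,    0.    ,    1.    ]])}
side {'fx': 474.6869419443165, 'fy': 474.6869419443165, 'cx': 277.3660680548242, 'cy': 208.57038122248989, 'pose': array([[ -0.9227,   0.2558,  -0.2885, 191.9481],
       [ -0.3851,  -0.6497,   0.6554, 701.2743],
       [ -0.0198,   0.7158,   0.698 , 909.8412],
       [  0.    ,   0.    ,   0.    ,   1.    ]])}
{'fx': 325.19226210127806, 'fy': 325.19226210127806, 'cx': 284.3581745825859, 'cy': 212.88738196431188, 'tool_from_camera': array([[ -0.0001,   0.9632,   0.2686,  73.5343],
       [  1.    ,   0.    ,   0.0004,   0.1281],
       [  0.0004,   0.2686,  -0.9632, -82.0037],
       [  0.    ,   0.    ,   0.    ,   1.    ]])}
{'time_s': 0.1, 'qpos': array([-1.171 ,  0.4237,  1.6306, -0.    ,  1.0886, -0.019 ]), 'dq': array([ 0.0002, -0.0009, -0.0016,  0.0003, -0.0001, -0.    ]), 'tau': array([ -0.0015, -54.5617, -27.4325,   0.0645,   0.0189,  -0.    ]), 'tool_pos': array([ 254.0488, -570.6255,  302.007 ]), 'orientation': array([ 0.9782,  0.2079, -0.0001, -0.0006]), 'force': array([-0.1172, -0.3082,  0.1599]), 'wrist_torque': array([ 0.0248,  0.0339, -0.012 ]), 'grip_force': 0.0, 'width': 87.8411286060534}
```

View pics/scene0.png

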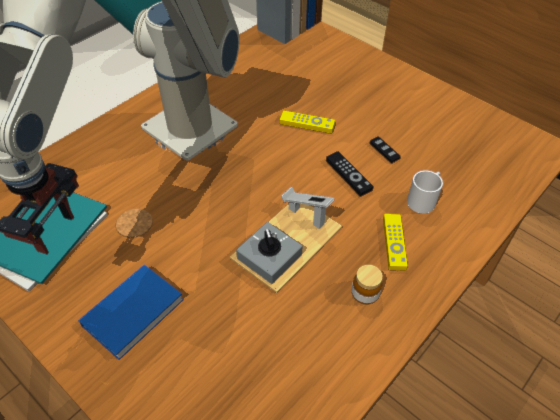

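View pics/side0.png

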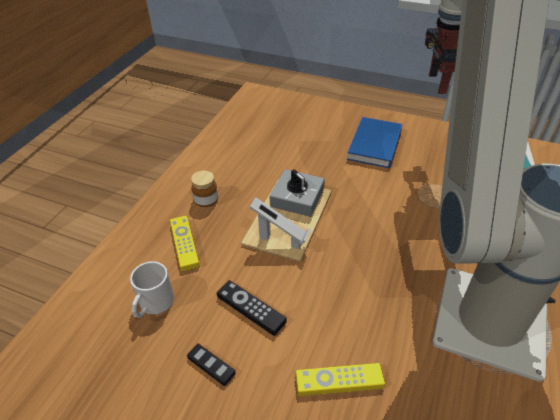

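Candidates for the remote in the scene view are the long black one (349,173), the small black one (385,149), and two yellow ones (307,121) and (395,241). Only the first is black, long and has a ring. I'll confirm that with enlarged crops and take coarse positions.

```bash
cat > h.py <<'E'
from station import env, set_gripper, viewer, workorder
import cv2, numpy as np
from scipy.optimize import least_squares
from scipy.spatial.transform import Rotation as R
np.set_printoptions(precision=3,suppress=True)
def cam(n,state=None):
    p=viewer.camera_params(n)
    if n=="wrist":
        T=np.eye(4);T[:3,:3]=R.from_quat(state["orientation"]).as_matrix();T[:3,3]=state["tool_pos"]
        return dict(p,pose=T@p["tool_from_camera"],fish=True)
    return dict(p,fish=False)
def ray(c,uv):
    x=(uv[0]-c["cx"])/c["fx"];y=(uv[1]-c["cy"])/c["fy"]
    if c["fish"]:
        r=np.hypot(x,y);s=np.sin(r)/max(r,1e-9);d=np.array([x*s,-y*s,-np.cos(r)])
    else: d=np.array([x,-y,-1.])
    d=c["pose"][:3,:3]@d
    return c["pose"][:3,3],d/np.linalg.norm(d)
def project(c,P):
    P=np.atleast_2d(P);q=(P-c["pose"][:3,3])@c["pose"][:3,:3];x,y,z=q[:,0],-q[:,1],-q[:,2]
    if c["fish"]:
        h=np.hypot(x,y);s=np.arctan2(h,z)/np.maximum(h,1e-9);x,y=x*s,y*s
    else: x,y=x/z,y/z
    return np.c_[c["cx"]+c["fx"]*x,c["cy"]+c["fy"]*y]
def onz(c,uv,z):
    o,d=ray(c,uv);return o+d*(z-o[2])/d[2]
def tri(obs):
    A=np.zeros((3,3));b=np.zeros(3)
    for c,uv in obs:
        o,d=ray(c,uv);M=np.eye(3)-np.outer(d,d);A+=M;b+=M@o
    P=np.linalg.solve(A,b);return P,[np.linalg.norm(np.cross(P-ray(c,uv)[0],ray(c,uv)[1])) for c,uv in obs]
def down(yaw): # tool x along world yaw, z down
    c,s=np.cos(yaw),np.sin(yaw)
    return R.from_matrix(np.array([[c,s,0],[s,-c,0],[0,0,-1.]])).as_quat()
E
python3 - <<'E'
from h import *
a=cv2.imread("pics/scene0.png");b=cv2.imread("pics/side0.png")
f=lambda i,x,y,w=100,h=75:cv2.resize(i[y:y+h,x:x+w],(400,300),interpolation=cv2.INTER_CUBIC)
cv2.imwrite("pics/crop1.png",np.vstack([np.hstack([f(a,310,130),f(b,200,270)]),np.hstack([f(a,235,185,120,90),f(b,235,165,120,90)])]))
S,D=cam("scene"),cam("side")
for s,d in [((349,173),(251,307)),((353,174),(240,296)),((269,243),(297,183)),((308,196),(278,220)),((333,201),(255,203)),((287,192),(303,239)),((426,178),(151,272)),((369,270),(203,180))]: print(*tri([(S,s),(D,d)]))
E
```

```text
[499.03  171.145  10.237] [np.float64(2.304820237037377), np.float64(2.304820237037353)]
[523.618 162.634  29.235] [np.float64(2.543608195991006), np.float64(2.5436081959909007)]
[ 529.297 -199.123   67.756] [np.float64(0.6255666660560751), np.float64(0.6255666660559012)]
[513.633 -31.87   90.938] [np.float64(0.1965887452237276), np.float64(0.1965887452237786)]
[580.907 -29.485 124.578] [np.float64(8.32626626774478), np.float64(8.326266267744677)]
[444.97  -31.346  52.339] [np.float64(3.523014889615262), np.float64(3.5230148896152604)]
[707.686 222.803  99.226] [np.float64(1.782685733692535), np.float64(1.7826857336926094)]
[ 763.815 -104.879   80.561] [np.float64(1.4722806007867273), np.float64(1.4722806007867808)]
```

View pics/crop1.png

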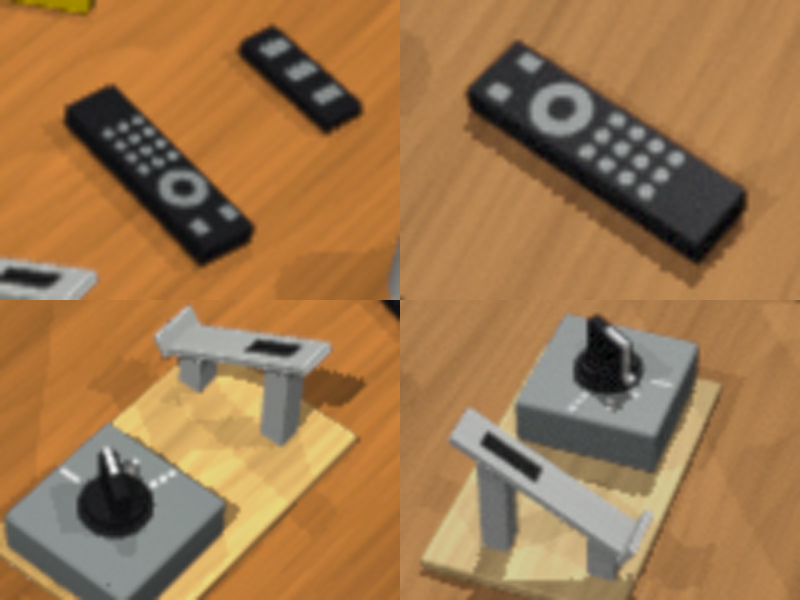

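Crop: the black remote with a ring is the long one, and its ring end points away from the robot. The small one has three square keys and no ring. The dial pointer looks near one dot. Next I'll measure with the wrist camera.

```bash
python3 - <<'E'
from h import *
import pickle
out=[]
for i,p in enumerate([(500,-190,260),(500,-60,260),(480,110,240),(480,220,240)]):
    env.reach(p,down(0)); env.hold(.2); s=env.read_state(); im=viewer.camera("wrist")
    out.append((s,im)); print(s["time_s"],s["tool_pos"],s["qpos"])
pickle.dump(out,open("w.pkl","wb"))
cv2.imwrite("pics/w01.png",np.vstack([np.hstack([cv2.resize(out[i][1],(400,300)) for i in (0,1)]),np.hstack([cv2.resize(out[i][1],(400,300)) for i in (2,3)])]))
E
```

```text
1.9667 [ 499.914 -190.726  260.056] [-0.387  0.349  1.863 -0.     0.93   1.185]
2.8 [500.192 -61.09  260.012] [-0.145  0.306  1.929 -0.     0.907  1.427]
3.775 [480.512 108.677 240.202] [ 0.198  0.321  1.966 -0.     0.854  1.771]
4.5417 [480.063 218.875 239.982] [ 0.405  0.368  1.892 -0.     0.882  1.978]
```

View pics/w01.png

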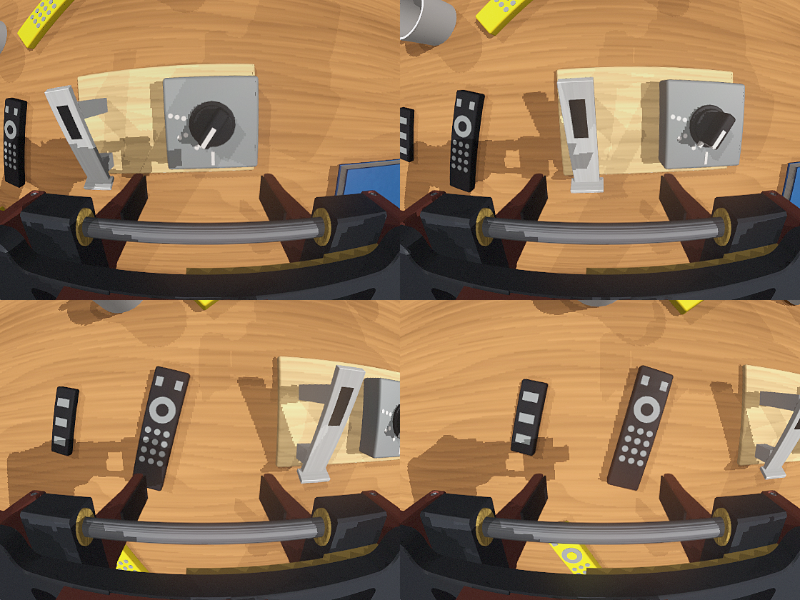

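```bash
python3 - <<'E'
from h import *
import pickle
out=pickle.load(open("w.pkl","rb"))
# station crops
c0=out[0][1][85:265,50:370]; c1=out[1][1][85:275,215:485]
f=lambda i,h:cv2.resize(i,None,fx=h,fy=h,interpolation=cv2.INTER_CUBIC)
v=np.zeros((600,800,3),np.uint8)
a=f(c0,1.6);b=f(c1,1.6);v[:a.shape[0],:a.shape[1]]=a;v[290:290+b.shape[0],:b.shape[1]]=b
d=f(out[0][1][105:205,260:335],3.6);v[240:240+360,520:520+270]=d
cv2.imwrite("pics/st.png",v)
# remote
res=[]
for k,roi in ((2,(180,85,95,180)),(3,(280,85,110,180))):
    x,y,w,h=roi;im=out[k][1][y:y+h,x:x+w].astype(int)
    grey=((im.max(2)-im.min(2)<30)&(im.min(2)>110)).astype(np.uint8)
    n,l,st,ce=cv2.connectedComponentsWithStats(grey)
    C=cam("wrist",out[k][0])
    bl=[(st[i,4],ce[i]+[x,y]) for i in range(1,n) if st[i,4]>=12]
    print(k);[print(a,c,onz(C,c,22)) for a,c in bl]
    im8=out[k][1];dark=((im8.max(2)<95)).astype(np.uint8)[y:y+h,x:x+w]
    dark=cv2.morphologyEx(dark,cv2.MORPH_CLOSE,np.ones((9,9)))
    cs,_=cv2.findContours(dark,0,1)
    c=max(cs,key=cv2.contourArea)[:,0]+[x,y]
    P=np.array([onz(C,q,22)[:2] for q in c],np.float32);print("rect",cv2.minAreaRect(P),cv2.boxPoints(cv2.minAreaRect(P)))
E
```

```text
2
134 [222.746 112.881] [566.057 165.173  22.   ]
134 [249.799 119.575] [559.035 140.098  22.   ]
862 [227.023 153.676] [527.782 161.97   22.   ]
64 [206.766 181.047] [502.113 182.631  22.   ]
64 [219.719 184.547] [498.522 170.072  22.   ]
70 [232.614 187.829] [495.195 157.704  22.   ]
57 [203.667 194.719] [488.789 186.476  22.   ]
52 [216.5 198.5] [484.929 173.9    22.   ]
69 [229.435 201.783] [481.598 161.344  22.   ]
49 [200.816 208.469] [475.09  190.263  22.   ]
51 [213.569 211.686] [471.796 177.571  22.   ]
50 [226.3 215.2] [468.224 165.07   22.   ]
49 [198.347 221.653] [461.619 193.814  22.   ]
48 [210.625 224.979] [458.216 181.439  22.   ]
50 [223.46 228.46] [454.66  168.657  22.   ]
rect ((494.87841796875, 172.71702575683594), (51.24913787841797, 178.0649871826172), 74.83041381835938) [[402.243 171.283]
 [574.103 124.688]
 [587.514 174.151]
 [415.654 220.746]]
3
136 [342.647 112.044] [565.884 165.194  22.   ]
130 [368.931 120.646] [558.85  140.014  22.   ]
858 [345.055 152.894] [527.784 162.233  22.   ]
69 [323.029 179.899] [501.966 182.496  22.   ]
68 [336.    183.632] [498.479 170.029  22.   ]
66 [348.97  187.061] [495.275 157.351  22.   ]
69 [318.928 193.884] [488.501 186.088  22.   ]
70 [331.829 197.386] [485.127 173.609  22.   ]
62 [344.5 201. ] [481.614 161.136  22.   ]
67 [314.701 207.791] [474.884 189.825  22.   ]
69 [327.565 211.217] [471.47  177.284  22.   ]
63 [340.111 214.476] [468.182 164.854  22.   ]
66 [310.394 221.167] [461.519 193.694  22.   ]
64 [323.25  224.609] [457.971 181.047  22.   ]
63 [335.905 227.794] [454.632 168.404  22.   ]
rect ((497.4927978515625, 172.0065460205078), (47.40605163574219, 172.17483520507812), 74.98051452636719) [[408.204 171.423]
 [574.497 126.804]
 [586.782 172.59 ]
 [420.489 217.209]]
```

View pics/st.png

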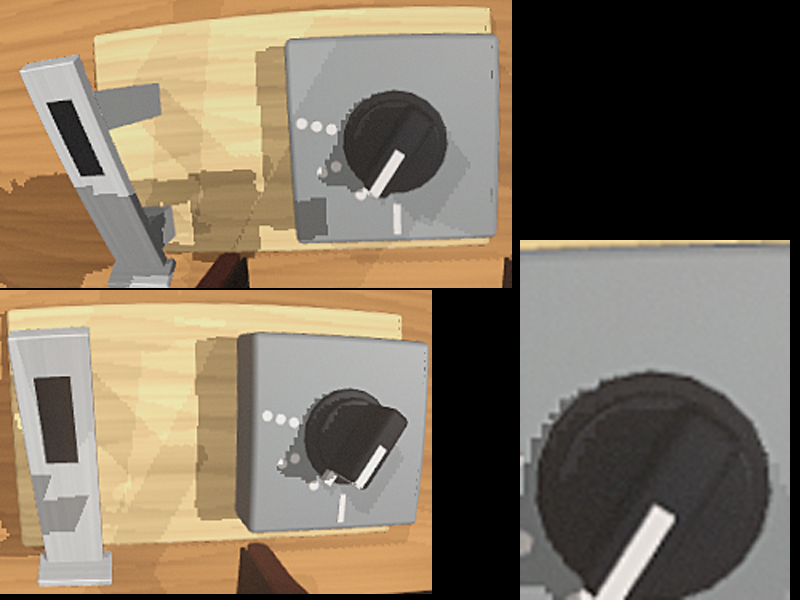

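Wrist image: the station is viewed from above, with the cradle lip toward the robot and the pointer at or near one dot (crop 360,195). Next I'll triangulate and fit the station pose.

```bash
python3 - <<'E'
from h import *
import pickle
out=pickle.load(open("w.pkl","rb"))
C=[cam("wrist",o[0]) for o in out]
A=lambda u,v:np.array([50+u/1.6,85+v/1.6]); B=lambda u,v:np.array([215+u/1.6,85+(v-290)/1.6])
pts={"barTL":((22,71),(10,334)),"barTR":((79,57),(89,329)),"boxTL":((287,40),(256,337)),"boxTR":((497,36),(427,345)),"boxBR":((497,241),(415,524)),"boxBL":((298,243),(250,530)),
"winTL":((48,104),(35,378)),"winTR":((72,98),(71,376)),"winBR":((104,172),(74,462)),"winBL":((80,178),(46,465)),"ptr0":((402,152),(381,448)),"ptr1":((372,195),(360,487)),"line":((398,218),(341,508)),"dot3":((317,126),(281,419))}
T={}
for k,(a,b) in pts.items():
    T[k],e=tri([(C[0],A(*a)),(C[1],B(*b))]);print(k,T[k],e[0])
a=np.radians(30);cs=np.array([[np.cos(a),0,-np.sin(a)],[0,1,0],[np.sin(a),0,np.cos(a)]])
cr=lambda x,y,z=0:np.array([0,85,95])+cs@[x,y,z]
M={"barTL":cr(65,17),"barTR":cr(65,-17),"boxTL":(60,-20,55),"boxTR":(60,-140,55),"boxBR":(-60,-140,55),"boxBL":(-60,-20,55)}
def res(p,only=None):
    Rz=R.from_euler("z",p[2]).as_matrix();r=[]
    for k,m in M.items():
        w=Rz@np.array(m)+[p[0],p[1],p[3]]
        r+=[project(C[0],w)[0]-A(*pts[k][0]),project(C[1],w)[0]-B(*pts[k][1])]
    return np.array(r).ravel()
s=least_squares(res,[515,-120,0,0],loss="soft_l1");print("pose",s.x);print(res(s.x).reshape(-1,4))
p=s.x;Rz=R.from_euler("z",p[2]).as_matrix()
print("dial",Rz@[0,-80,86]+[p[0],p[1],0],"cradle",Rz@[0,85,95]+[p[0],p[1],0])
for ci,f,i in((0,A,0),(1,B,1)):
    q=[onz(C[ci],f(*pts[k][i]),99) for k in("ptr0","ptr1")];d=q[1]-q[0];print("ptr@99",q, "dial angle",np.pi-(np.arctan2(d[1],d[0])%(2*np.pi))+p[2])
for k in("winTL","winTR","winBR","winBL"): print(k,cs.T@(Rz.T@(T[k]-[p[0],p[1],0])-[0,85,95]))
S=[cam("scene"),cam("side")]
ch=[Rz@np.array(M[k])+[p[0],p[1],0] for k in("barTL","barTR","boxTL","boxBR")];print(project(S[0],ch),project(S[1],ch))
E
```

```text
barTL [581.641 -19.36  125.496] 0.982461106174427
barTR [583.963 -52.04  121.001] 0.10501045629211755
boxTL [ 586.03  -142.429   53.985] 1.1809744464136298
boxTR [ 589.996 -258.951   52.122] 0.25876010664924065
boxBR [ 471.174 -263.956   52.616] 1.1420082568445475
boxBL [ 470.112 -145.      53.166] 0.757388521260723
winTL [563.034 -28.275 116.462] 0.3441643424908317
winTR [564.257 -44.018 117.036] 0.26942578655742383
winBR [520.909 -42.779  89.321] 0.7379529368485462
winBL [519.698 -29.294  94.084] 0.043178816934200684
ptr0 [ 530.68  -203.738   95.683] 0.2972951477122769
ptr1 [ 511.236 -189.321  102.937] 0.28883981620547966
line [ 484.612 -204.089   53.278] 0.24062686479998793
dot3 [ 538.801 -158.609   55.542] 0.10405071412987674
pose [ 528.028 -122.618    0.02    -3.41 ]
[[ 1.034 -2.152  0.669  0.561]
 [-0.467  1.065  2.042  1.417]
 [-0.7   -1.178 -1.673 -3.881]
 [ 2.499 -0.435  1.652 -0.788]
 [-0.459 -1.192 -0.622  1.077]
 [-0.923  0.29  -1.699  1.882]]
dial [ 529.618 -202.602   86.   ] cradle [526.339 -37.635  95.   ]
ptr@99 [array([ 531.554, -203.562,   99.   ]), array([ 510.515, -189.3  ,   99.   ])] dial angle 0.615628608627634
ptr@99 [array([ 530.962, -201.845,   99.   ]), array([ 509.904, -191.469,   99.   ])] dial angle 0.47767735048869164
winTL [42.665  8.629  0.15 ]
winTR [43.739 -7.135  0.192]
winBR [-7.63  -5.035 -2.153]
winBL [-6.065  8.471  2.444]
[[332.743 197.654]
 [324.378 205.433]
 [301.837 245.042]
 [233.8   248.683]] [[249.207 205.138]
 [254.886 196.045]
 [268.207 194.648]
 [324.935 177.227]]
```

```bash
python3 - <<'E'
from h import *
import pickle
out=[]
for p in [(470,-75,225),(470,0,225)]:
    env.reach(p,down(0.02)); env.hold(.25); s=env.read_state(); im=viewer.camera("wrist"); out.append((s,im))
print(s["time_s"])
pickle.dump(out,open("w2.pkl","wb"))
P=[[583,-36,125],[450,-36,50],[583,-60,127],[583,-12,127]]
v=np.zeros((600,800,3),np.uint8)
for i,(s,im) in enumerate(out):
    q=project(cam("wrist",s),P);x=int(q[:,0].mean())-66;y=int(q[:,1].min())-12
    v[:,400*i:400*i+400]=cv2.resize(im[y:y+200,x:x+133],(400,600),interpolation=cv2.INTER_CUBIC);print(x,y,q)
cv2.imwrite("pics/cr.png",v)
E
```

```text
6.675
159 42 [[220.331  56.111]
 [238.743 237.178]
 [262.901  54.502]
 [178.496  57.944]]
278 43 [[351.369  58.45 ]
 [325.616 238.64 ]
 [393.083  61.985]
 [308.912  55.102]]
```

View pics/cr.png

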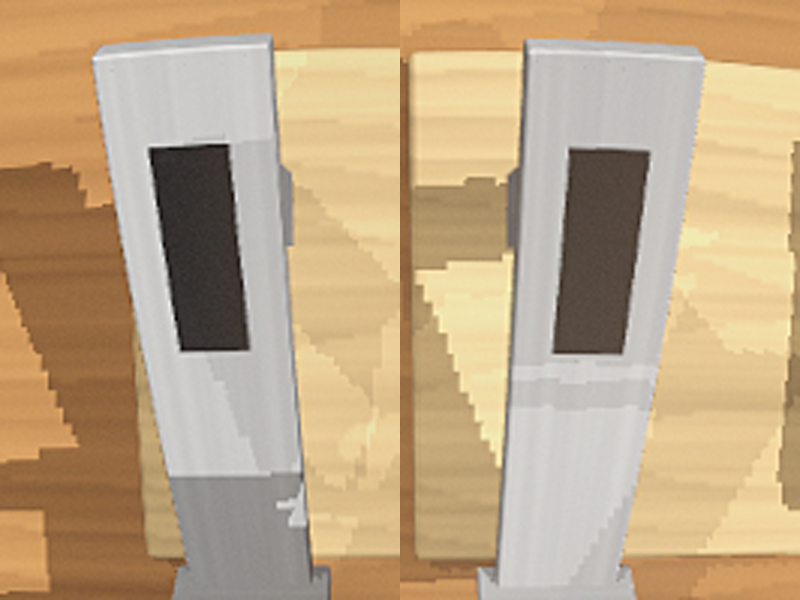

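Crop: close views of the cradle with clear bar ends, edges and window. I'll refit the cradle pose using edge residuals.

```bash
python3 - <<'E'
from h import *
import pickle
out=pickle.load(open("w2.pkl","rb"));C=[cam("wrist",o[0]) for o in out]
f=[lambda p:np.array([p[0]/3+159,p[1]/3+42]),lambda p:np.array([(p[0]-400)/3+278,p[1]/3+43])]
pt={"TL":((96,60),(525,52)),"TR":((273,46),(702,58)),"wTL":((149,149),(568,150)),"wTR":((229,144),(650,152)),"wBR":((250,350),(622,353)),"wBL":((179,352),(553,354))}
low={17:((184,560),(498,560)),-17:((311,560),(624,560))}
a=np.radians(30);cs=np.array([[np.cos(a),0,-np.sin(a)],[0,1,0],[np.sin(a),0,np.cos(a)]])
for k,v in pt.items(): print(k,*tri([(C[i],f[i](v[i])) for i in(0,1)]))
def W(p,q): return R.from_euler("z",p[3]).as_matrix()@(cs@np.array(q,float))+p[:3]
def res(p):
    x0,x1,w=p[4:7];Q={"TL":(65,17,0),"TR":(65,-17,0),"wTL":(x1,w,0),"wTR":(x1,-w,0),"wBR":(x0,-w,0),"wBL":(x0,w,0)};r=[]
    for i in(0,1):
        for k,v in pt.items(): r+=list(project(C[i],W(p,Q[k]))[0]-f[i](v[i]))
        for y,v in low.items():
            A=project(C[i],[W(p,(x,y,0)) for x in np.linspace(-80,-40,60)]);t=f[i](v[i])
            r.append(np.interp(t[1],A[:,1],A[:,0])-t[0])
    return np.array(r)
for fz in(False,True):
    g=(lambda p:np.r_[res(p),(p[2]-95)*100]) if fz else res
    s=least_squares(g,[526,-37,95,.02,-5,43,7.5]);print(s.x,np.abs(res(s.x)).max(),np.sqrt(np.mean(res(s.x)**2)))
E
```

```text
TL [580.967 -18.362 122.931] [np.float64(0.11408345964494904), np.float64(0.11408345964477812)]
TR [582.443 -52.524 123.009] [np.float64(0.20245345070628354), np.float64(0.20245345070623955)]
wTL [563.294 -27.775 116.419] [np.float64(0.11658510671759777), np.float64(0.11658510671774716)]
wTR [563.812 -43.847 117.497] [np.float64(0.06770381088382973), np.float64(0.06770381088402108)]
wBR [520.862 -45.134  92.463] [np.float64(0.11501833408662493), np.float64(0.11501833408665349)]
wBL [520.343 -29.315  93.699] [np.float64(0.03743999657398878), np.float64(0.03743999657401052)]
[525.182 -37.31   90.739   0.036  -5.826  44.85    8.139] 4.976231533941018 1.6037336209119726
[524.505 -37.314  94.999   0.036  -4.538  45.046   7.979] 6.110461748226953 1.8800168809740574
```

```bash
python3 - <<'E'
from h import *
import pickle
out=pickle.load(open("w2.pkl","rb"));C=[cam("wrist",o[0]) for o in out]
f=[lambda p:np.array([p[0]/3+159,p[1]/3+42]),lambda p:np.array([(p[0]-400)/3+278,p[1]/3+43])]
pt={"TL":((96,60),(525,52)),"TR":((273,46),(702,58)),"wTL":((149,149),(568,150)),"wTR":((229,144),(650,152)),"wBR":((250,350),(622,353)),"wBL":((179,352),(553,354))}
low={17:((184,560),(498,560)),-17:((311,560),(624,560))}
a=np.radians(30);cs=np.array([[np.cos(a),0,-np.sin(a)],[0,1,0],[np.sin(a),0,np.cos(a)]])
def W(p,q): return R.from_euler("z",p[3]).as_matrix()@(cs@np.array(q,float))+p[:3]
def res(p):
    x0,x1,w=p[4:7];Q={"TL":(65,17,0),"TR":(65,-17,0),"wTL":(x1,w,0),"wTR":(x1,-w,0),"wBR":(x0,-w,0),"wBL":(x0,w,0)};r=[]
    for i in(0,1):
        for k,v in pt.items(): r+=list(project(C[i],W(p,Q[k]))[0]-f[i](v[i]))
        for y,v in low.items():
            A=project(C[i],[W(p,(x,y,0)) for x in np.linspace(-30,-84,60)]);t=f[i](v[i])
            r.append(np.interp(t[1],A[:,1],A[:,0])-t[0])
    return np.array(r)
for fz in(False,True):
    g=(lambda p:np.r_[res(p),(p[2]-95)*100]) if fz else res
    s=least_squares(g,[526,-37,95,.02,-5,43,7.5]);print(s.x,np.abs(res(s.x)).max(),np.sqrt(np.mean(res(s.x)**2)))
o=pickle.load(open("w.pkl","rb"));C=[cam("wrist",o[i][0]) for i in(2,3)]
for a,b in [((222.746,112.881),(342.647,112.044)),((249.8,119.575),(368.93,120.646)),((206.77,181.05),(323.03,179.9)),((210.6,225),(323.25,224.6))]: print(tri([(C[0],a),(C[1],b)])[0])
# feasibility
for n,p,q in [("grasp",(498.7,170.1,83),down(-.2675)),("grasp2",(498.7,170.1,83),down(-.2675+np.pi))]: print(n,env.ik(p,q))
pos=np.array([525,-37.3,95])
for sgn in(1,-1):
    Rc=R.from_euler("z",.036).as_matrix()@cs
    Rt=np.c_[sgn*Rc[:,0],-sgn*Rc[:,1],-Rc[:,2]]
    print(env.ik(pos+Rc[:,2]*83,R.from_matrix(Rt).as_quat()))
for y in np.arange(-3,3.2,.4): print(round(y,1),env.ik((529.6,-202.6,147),down(y)),end="")
E
```

```text
[524.774 -37.219  93.57    0.034  -5.026  44.932   8.033] 1.6207478352690146 0.6038528376963762
[524.57  -37.222  95.      0.034  -4.622  44.972   7.98 ] 2.3384541901523335 0.6956332910810826
[565.973 165.182  21.944]
[558.939 140.072  22.223]
[502.1   182.539  22.363]
[458.453 181.194  23.145]
grasp [ 0.306  0.638  1.945 -0.     0.559  2.144]
grasp2 [ 0.306  0.638  1.945 -0.     0.559 -0.997]
None
None
-3.0 [-0.386  0.562  1.847 -0.     0.733 -2.099]-2.6 [-0.386  0.562  1.847 -0.     0.733 -2.499]-2.2 None-1.8 None-1.4 None-1.0 [-0.386  0.562  1.847 -0.     0.733  2.184]-0.6 [-0.386  0.562  1.847 -0.     0.733  1.784]-0.2 [-0.386  0.562  1.847 -0.     0.733  1.384]0.2 [-0.386  0.562  1.847 -0.     0.733  0.984]0.6 [-0.386  0.562  1.847 -0.     0.733  0.584]1.0 [-0.386  0.562  1.847 -0.     0.733  0.184]1.4 [-0.386  0.562  1.847 -0.     0.733 -0.216]1.8 [-0.386  0.562  1.847 -0.     0.733 -0.616]2.2 [-0.386  0.562  1.847 -0.     0.733 -1.016]2.6 [-0.386  0.562  1.847 -0.     0.733 -1.416]3.0 [-0.386  0.562  1.847 -0.     0.733 -1.816]
```

```bash
cat >> h.py <<'E'
def tool(yaw,t): # tool x along heading yaw when t=0; t>0 tilts tool z outward along the heading
    a=np.array([np.sin(t),0,-np.cos(t)]);x=np.array([np.cos(t),0,np.sin(t)])
    return R.from_euler("z",yaw).as_matrix()@np.c_[x,np.cross(a,x),a]
Q=lambda M:R.from_matrix(M).as_quat()
YC=.034;PC=np.array([524.7,-37.2,94.5])
a30=np.radians(30)
RC=R.from_euler("z",YC).as_matrix()@np.array([[np.cos(a30),0,-np.sin(a30)],[0,1,0],[np.sin(a30),0,np.cos(a30)]])
E
python3 - <<'E'
from h import *
for T in(0,5,10,15,20,25):
    t=np.radians(T);M=tool(YC,t);G=tool(-.2675,t-a30)
    L=[env.ik(PC+RC@[x,0,5+h]-M[:,2]*80,Q(M)) for x in(0,12) for h in(0,60)]
    g=[env.ik(np.array([498.7,170.1,5+h])-G[:,2]*80,Q(G)) for h in(0,60)]
    print(T,L[0],[l is not None for l in L],g[0],[l is not None for l in g])
E
```

```text
0 [-0.094  0.461  1.933 -0.     0.748  1.443] [True, True, True, True] [0.179 0.82  1.631 0.236 1.18  1.872] [True, True]
5 [-0.101  0.433  1.991  0.02   0.631  1.42 ] [True, True, True, True] [0.195 0.781 1.685 0.215 1.081 1.893] [True, True]
10 [-0.109  0.41   2.05   0.051  0.51   1.386] [True, True, True, True] [0.213 0.744 1.738 0.191 0.98  1.919] [True, True]
15 [-0.117  0.393  2.107  0.104  0.385  1.328] [True, True, True, True] [0.233 0.711 1.791 0.162 0.878 1.953] [True, True]
20 [-0.126  0.383  2.163  0.217  0.256  1.21 ] [True, True, True, True] [0.255 0.681 1.843 0.124 0.773 1.998] [True, True]
25 [-0.136  0.382  2.218  0.576  0.132  0.844] [True, True, True, True] [0.279 0.655 1.895 0.073 0.668 2.059] [True, True]
```

```bash
python3 - <<'E'
from h import *
G=tool(-.2675,np.radians(-15));q=Q(G);tip=np.array([498.7,170.1,5])
env.reach(tip+[0,0,75]-G[:,2]*80,q)
print("hit",env.move_l(tip-G[:,2]*80,rate=100,f_stop=12))
set_gripper(30);s=env.read_state();print(s["width"],s["grip_force"],s["tool_pos"]+G[:,2]*80,s["force"])
env.move_l(s["tool_pos"]+[0,0,90],rate=120);env.hold(.2)
s=env.read_state();print(s["time_s"],s["width"],s["grip_force"],s["force"],s["wrist_torque"])
a=viewer.camera("side");b=viewer.camera("scene")
cv2.imwrite("pics/lift.png",np.hstack([cv2.resize(a[190:370,140:380],(400,300)),cv2.resize(b[80:260,240:480],(400,300))]))
E
```

```text
hit False
46.116422247564806 30.000024139881134 [498.729 170.115   5.066] [0.386 1.369 1.611]
10.2167 45.47387029265771 29.99950736761093 [-0.173  0.1   -1.695] [ 0.029 -0.138 -0.08 ]
```

View pics/lift.png

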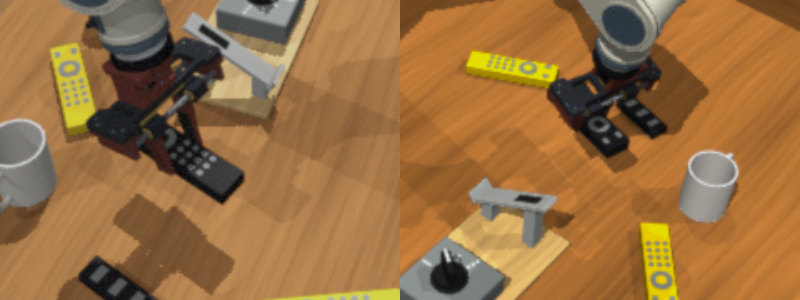

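Lift picture: the remote is held level in the gripper, nothing else has moved. Next I'll set it on the cradle.

```bash
python3 - <<'E'
from h import *
M=tool(YC,np.radians(15));q=Q(M)
at=lambda x,h:PC+RC@[x,0,5+h]-M[:,2]*80
loc=lambda s:RC.T@(s["tool_pos"]+M[:,2]*80-PC)
env.reach(at(12,55),q);env.move_l(at(12,9),rate=80);env.hold(.15)
print("land",env.move_l(at(12,-8),rate=15,f_stop=4));s=env.read_state();print(loc(s),RC.T@s["force"],s["wrist_torque"])
h=loc(s)[2]-5
print("slide",env.move_l(at(-12,h),rate=20,f_stop=7));s=env.read_state();print(loc(s),RC.T@s["force"],s["wrist_torque"],s["time_s"],s["width"])
a=viewer.camera("side");b=viewer.camera("scene")
cv2.imwrite("pics/land.png",np.hstack([cv2.resize(a[150:270,215:375],(400,300)),cv2.resize(b[150:270,230:390],(400,300))]))
E
```

```text
land True
[12.001 -0.008  5.132] [ 0.715 -0.     3.695] [0.096 0.143 0.018]
slide True
[0.512 0.006 5.149] [1.05  1.345 3.163] [ 0.056  0.035 -0.039] 13.4 45.92628141081671
```

View pics/land.png

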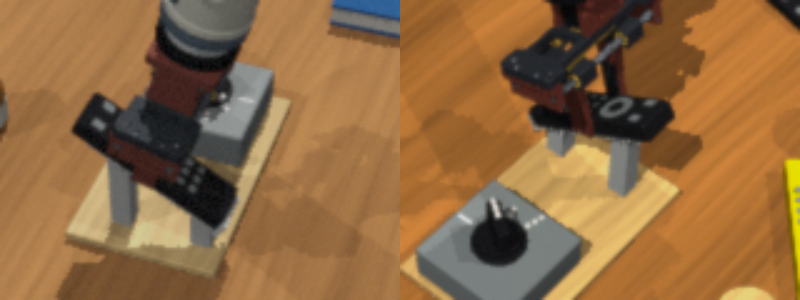

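The landing height matches and the slide stopped at x≈0.5, so it's at the lip. I'll release, retreat and inspect.

```bash
python3 - <<'E'
from h import *
import pickle
s=env.read_state();M=tool(YC,np.radians(15))
set_gripper(54);set_gripper(86);env.hold(.1)
env.move_l(s["tool_pos"]-M[:,2]*110,rate=150)
out=[]
for p in[(470,-75,265),(470,0,265)]:
    env.reach(p,down(YC));env.hold(.25);s=env.read_state();out.append((s,viewer.camera("wrist")))
pickle.dump(out,open("w3.pkl","wb"));print(s["time_s"])
v=np.zeros((600,800,3),np.uint8)
P=[PC+RC@[x,y,22] for x in(-85,85) for y in(-23,23)]
for i,(s,im) in enumerate(out):
    q=project(cam("wrist",s),P);x=int(q[:,0].mean())-66;y=int(q[:,1].min())-8;print(x,y)
    v[:,400*i:400*i+400]=cv2.resize(im[y:y+200,x:x+133],(400,600),interpolation=cv2.INTER_CUBIC)
    for u in q: cv2.circle(v,(int((u[0]-x)*3)+400*i,int((u[1]-y)*3)),3,(0,0,255),-1)
    g=im[y:y+200,x:x+133].astype(int);grey=((g.max(2)-g.min(2)<30)&(g.min(2)>110)).astype(np.uint8)
cv2.imwrite("pics/home.png",v)
E
```

```text
16.85
169 40
271 45
```

View pics/home.png

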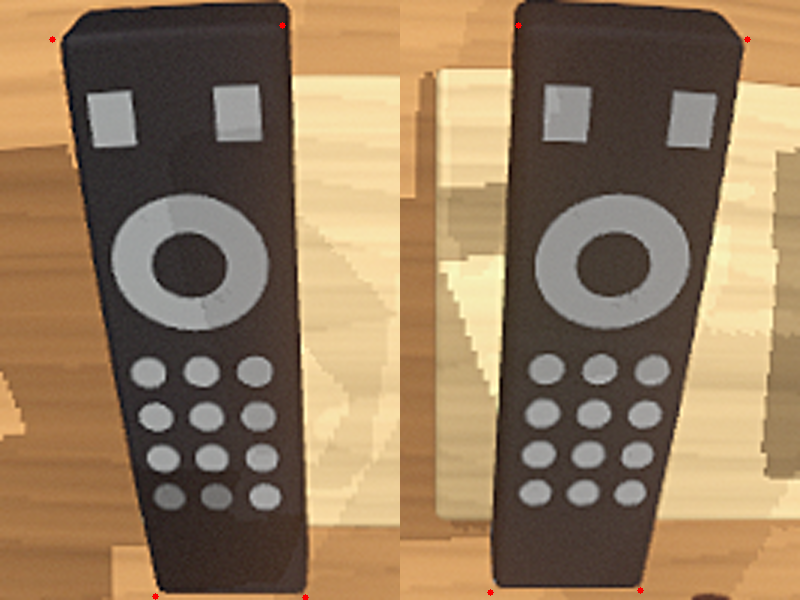

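The remote is home on the cradle: keys up, ring uppermost, and its outline is within about 1 mm of the predicted corners. Now the dial.

```bash
python3 - <<'E'
from h import *
D=np.array([530,-202.4,150.]);o=lambda d:down(YC+np.pi-d)
set_gripper(60)
env.reach(D+[0,0,115],o(.6))
print("hit",env.move_l(D,rate=100,f_stop=10))
set_gripper(5);s=env.read_state();print(s["width"],s["force"],s["wrist_torque"],s["tool_pos"])
for d in(.75,.9,1.05,1.2): env.reach(D,o(d));s=env.read_state();print(d,s["force"],s["wrist_torque"])
env.hold(.2);set_gripper(60);env.hold(.2)
env.move_l(D+[0,0,115],rate=150)
env.reach((480,-200,290),down(YC));env.hold(.3);s=env.read_state();im=viewer.camera("wrist");print(s["time_s"])
C=cam("wrist",s);q=project(C,[[530,-202,99]])[0].astype(int);x,y=q[0]-50,q[1]-50
b=viewer.camera("scene")
cv2.imwrite("pics/dial.png",np.hstack([cv2.resize(im[y:y+100,x:x+100],(400,400),interpolation=cv2.INTER_CUBIC),cv2.resize(b[165:285,230:350],(400,400),interpolation=cv2.INTER_CUBIC)]))
E
```

```text
hit False
13.659597760708468 [ 2.435  4.208 -0.056] [ 0.86  -0.564 -0.019] [ 530.37  -201.945  150.04 ]
0.75 [2.334 4.085 0.715] [ 0.77  -0.538  0.077]
0.9 [3.002 5.241 0.149] [ 0.829 -0.531  0.02 ]
1.05 [ 2.972  4.399 -0.136] [ 0.782 -0.548 -0.059]
1.2 [3.01  4.137 0.623] [ 0.827 -0.519 -0.04 ]
27.25
```

View pics/dial.png

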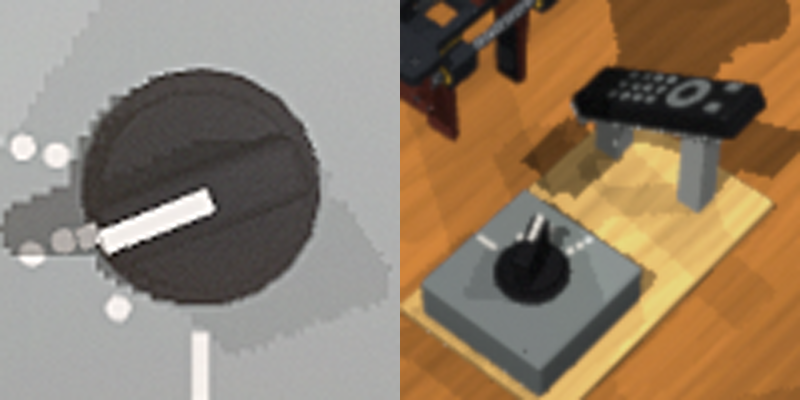

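The pointer's white tip (90,236) is on the two-dot mark (62,240), and the remote is still home with the arm clear. I'll hand it in.

```bash
python3 -c "
from h import *
print(workorder.sign_off())"
```

```text
the job is handed in; nothing more can be done
None
```

The job is handed in: the long remote rests on the cradle against the lip, keys up and ring end uppermost, I have let go of it, and the dial then went to the two-dot mark, at about 27 s on the robot's clock.

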